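# Pop a pager out of its dock and stop it on the chute

### The job

The pager dock on the worktop has two sloping lanes, one holding a round pager and the other a square one. With one fingertip push the key beside the round pager's lane right down so that the pager pops out, and with the other finger, already standing in that lane, stop it before it slides off the open end. Do not grip or lift the pager, leave the square pager and everything else where they are, and finish while still holding the round pager back on the chute with that finger.

Things in the scene. Friction and masses are not known exactly. Their poses are not given: they have to be found in the camera images.
- chute: Sloping top of the fixed pager dock, two parallel lanes. Origin on the lane-floor level, midway between the lanes, where the pagers' centres lie along the lanes at the start, 47 mm above the worktop. x axis: up the 15 degree slope, away from the open end; y: level, across the lanes; z: square to the floor. Lane centre lines at y = +26.5 (left) and -26.5 mm (right), each lane 48 mm wide.
- chute_end (a point): Middle of the open lower end of the lanes, 135 mm down the slope from the chute's origin; the floor there is 12 mm above the worktop. The lanes are slick: a pager let go slides off here in under half a second. Three walls, 5 mm thick, stand 14 mm above the floor all along the lanes.
- stop_left (a point): Foot of the left lane's stop bar, on the lane's centre line 24.5 mm down from the pager's centre. The bar is 9 mm high, 40 mm wide, 4 mm thick, keeps the pager in place, and is one piece with the left key, sinking with it. A spring plunger behind the pager (1.5 N, 22 mm stroke) pushes it out. Behind that a housing rises 32 mm above the floor.
- stop_right (a point): Foot of the right lane's stop bar, the same for the right lane.
- key_left (a joint): Key of the left lane (y > 0 of the chute), m pressed down: 0 up, 0.012 fully down. Moves vertically on a spring that takes 2 N to start and about 4 to 6 N at the bottom, and comes up again when released. The stop bar is below the floor, and the pager free, at about 0.010.
- key_right (a joint): Key of the right lane (y < 0 of the chute), the same as key_left.
- key_left_top (a point): Centre of the level top of the left key, a black plate 30 mm along the lane and 40 mm across, beside the left lane, its centre 52.5 mm outward of the lane's centre line. Its top is 50 mm above the worktop when up and 38 mm when down. A finger in the lane level with a finger on the key is about 13 mm above the lane floor when the key is fully down.
- key_right_top (a point): Centre of the top of the right key, mirror image of the left.
- pager_round_center (a point): Centre (half-way up) of the loose round pager: a black disc with a grey inlay, 44 mm across and 26 mm high, 70 to 120 g, lying in one of the two lanes, either one. Its z axis is square to its flat faces.
- pager_square_center (a point): Centre (half-way up) of the loose square pager, 44 x 42 x 26 mm with the same materials, in the other lane. To be left there.
- sugar_shaker: Bystander, sugar shaker 44 mm across and 90 mm high, loose beside the dock. Origin: centre of its underside.
- honey_jar: Bystander, honey jar 60 mm across and 99 mm high, loose beside the dock. Origin: centre of its underside.
Not all that is in view belongs to the job. Leave any pink or yellow look-alike of the part that bears pager_round_center alone.

How it is judged:
By the outcome, as a careful person would: the job done as asked, in the order asked, and still so for the second after the job is handed in, while the arm keeps its last pose, push and grip.
It also fails if it takes over 32 s, if anything falls off the work surface, if the arm or the gripper's body presses on something with over 40 N, if the wrist force passes 120 N, or if a joint passes its speed limit or range.

### The arm

A 6-joint arm with a two-finger parallel gripper is mounted at the origin on a cart in front of the work surface, level with it; the furniture and walls round the work are solid. World frame = base frame: x ahead of the robot, y to its left, z up, the work surface at z = 0. Lengths are in m, angles in rad, forces in N, time in s.
With the tool pointing down it reaches from about 0.325 to 0.9 m from the base axis. Payload 6.1 kg.
Tool frame: the origin (TCP) lies at the very end of the fingers, on their centre line; the grasp point (between the pads) lies 19 mm behind it; y points along the fingers, z is the direction in which the jaws open and shut, and the axes are right-handed (so a half turn about y gives the same grasp; the last joint's range is limited). The gripper opens to 85 mm and grips with 20 to 120 N. Pads are 22 mm wide; open, the fingers measure 114 mm over their backs; the gripper's body (76 mm by 85 mm) begins 54 mm behind the grasp point. The pads swing forward as they close: fully open they stand 13 mm farther back than shut.
Start: joints at [1.033, 0.22, 1.526, -0, 1.395, -0.126], TCP at [0.25, 0.573, 0.231] pointing down, gripper open.
Joint ranges: [-2.98, 2.98], [-0.91, 2.08], [0.09, 2.57], [-1.24, 4.39], [0.2, 2.65], [-2.68, 2.68]. Speed limits (rad/s): [2.57, 2.57, 3.01, 3.14, 3.14, 3.14].

### API

Orientations are given as a unit quaternion [w, x, y, z].
In Python, from rig import telemetry, grab_frame, camera_info, arm gives the robot as it stands.
- The arm moves only by the tool arm_command, never from a script. Its argument "motion" is a list of rows, each an object with "twist": the turn, a rotation vector about the tool's x, y, z in rad, a list of three; "travel": the shift along the tool's x, y, z in cm, a list of three; "claw": the finger opening in cm, from 0 to 8.54. In form: [{"twist": [ax, ay, az], "travel": [x, y, z], "claw": claw}, ...]. A call has exactly 8 rows; each row is the pose to reach, as a shift and turn from the pose measured when the call began, along the tool's axes at that moment; what a row does not reach only later rows make up. A row lasts 1/12 s, in which the tool goes at most 41.7 mm and 7.16 degrees, less where a joint would pass 70% of its speed; a pose out of reach is approached as far as the arm can. A call with a gripper value outside its range is refused whole. The fingers move at their own pace and stop on an object; "grip_force" is the grip in N (left out, the last holds). Time passes only in rows, so rows that repeat a pose let the fingers close, or fill a call up. It gives the time, the measured TCP pose, the force and the opening at its end, in the units of the state.
- telemetry.observe(): the state, without advancing time (a new reading comes with each control period).
- grab_frame(name): name is "side" or "top"; returns the picture (480x640x3 uint8, red, green, blue); there is no depth.
- camera_info(name): a dict with "fx", "fy", "cx", "cy" (pixels), "dist_coeffs" ([k1, k2, p1, p2, k3] as OpenCV has them; the pictures are not rectified), "camera_from_world" (4x4, takes a point from world to camera coordinates). Camera axes: x right, y down, z forward; pixel columns grow to the right and rows downward; lengths in m; the calibration is good to about 2 mm. A picture is of the moment at which its call begins. camera_info takes no time and is no camera call.
- arm.close_job(): hands the job in, once; it reports no verdict.
The state is a dict: "time": time; "qpos": joint angles; "qvel": joint speeds; "tau": joint torques, N m; "position": TCP position; "tool_rot": TCP orientation; "force": force on the tool from outside, world axes, zero at the start; "ft_torque": the same for the moment, N m; "finger_gap": finger opening in m.
Only numpy, scipy, OpenCV 4.12 (cv2) and the standard library are available. Lean on these libraries where they do the work, as an engineer would, in place of code of your own. Each camera call takes 0.05 s, during which the arm holds its last target. There are 200 camera calls.

## Working session

There is one attempt and no reset: what is moved stays moved. The work goes in short steps, Python scripts to look and compute and a tool call to move; the robot and the scene stay as the last step left them, time stands still between calls to the robot, and variables do not carry over. Pictures are saved under pics/ and viewed, about 8 in all and at most 12, crops included, and the job is handed in when it is done.

Besides the shell and the picture viewer there is one more tool, called after "Call:" as name([rows], argument=value, ...), one row to a line, values as JSON. arm_command: Moves the arm, as the interface text tells. Its arguments: {"type":"object","properties":{"motion":{"type":"array"},"grip_force":{"type":"number"}},"required":["motion"]}

```bash
mkdir -p pics; ls; python3 - <<'E'
from rig import telemetry, grab_frame, camera_info
import cv2
for n in("top","side"):
    im=grab_frame(n); cv2.imwrite(f"pics/{n}0.png",im[:,:,::-1]); c=camera_info(n); print(n,c)
s=telemetry.observe(); print(s)
E
```

```text
pics
top {'fx': 434.70320429623797, 'fy': 434.70320429623797, 'cx': 322.3094005156669, 'cy': 239.54192405881105, 'dist_coeffs': array([-0.00307836,  0.        ,  0.        ,  0.        ,  0.        ]), 'camera_from_world': array([[-0.00255551, -0.99994072, -0.01058453,  0.17726297],
       [-0.98279781,  0.00446604, -0.18463076,  0.53447005],
       [ 0.18466709,  0.00993063, -0.98275096,  0.8273291 ],
       [ 0.        ,  0.        ,  0.        ,  1.        ]])}
side {'fx': 471.0567380477083, 'fy': 471.0567380477083, 'cx': 318.497664001999, 'cy': 240.33025604508254, 'dist_coeffs': array([-0.05718934,  0.        ,  0.        ,  0.        ,  0.        ]), 'camera_from_world': array([[-0.99861231,  0.04738021, -0.02299045,  0.50994653],
       [ 0.04753894,  0.62316207, -0.78064658, -0.09940873],
       [-0.02266042, -0.78065623, -0.62454973,  1.04496019],
       [ 0.        ,  0.        ,  0.        ,  1.        ]])}
{'time': 0.1, 'qpos': array([ 1.03289961e+00,  2.21119361e-01,  1.52747392e+00,  2.66447302e-05,
        1.39470392e+00, -1.26082195e-01]), 'qvel': array([-0.00222711, -0.0020815 , -0.00130849, -0.00019324,  0.00155232,
        0.0019768 ]), 'tau': array([ 9.97596544e-04, -4.98237777e+01, -3.90551376e+01, -2.31591221e-04,
        5.64322676e-03,  7.23262730e-06]), 'position': array([0.24988175, 0.57229474, 0.23033798]), 'tool_rot': array([-0.69160247,  0.69273591, -0.14477851,  0.14436814]), 'force': array([ 0.08432277, -0.00035726,  0.23396503]), 'ft_torque': array([ 0.02877055, -0.01378876, -0.02060366]), 'finger_gap': 0.08547305825134983}
```

View pics/top0.png

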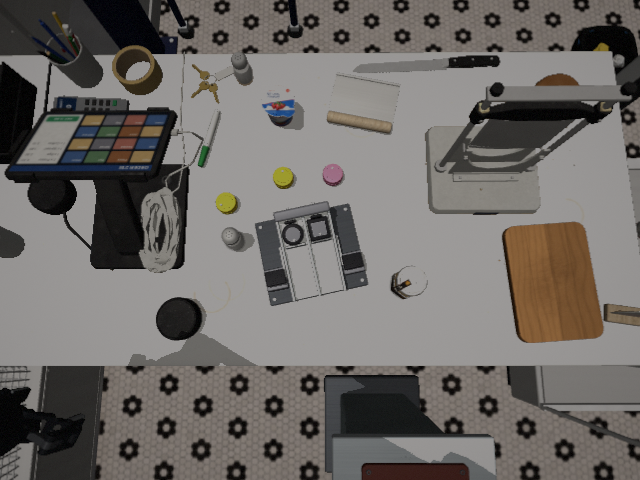

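View pics/side0.png

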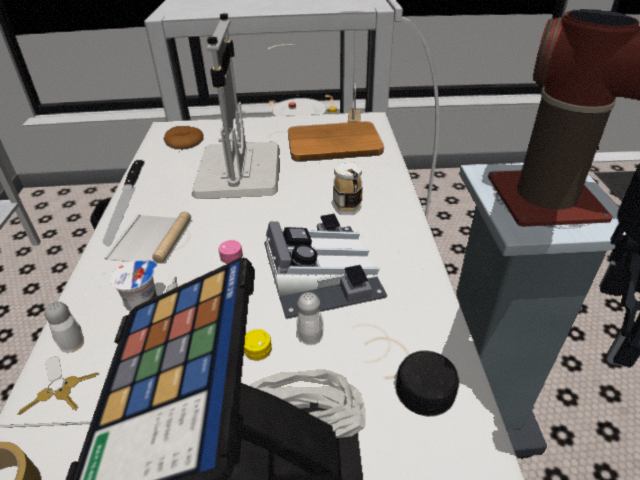

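Top view: the dock is at (312,255). The round pager is at (292,234) in the left lane, the square one is at (319,228), and the left and right keys are at (276,280) and (352,261). Look-alikes are the yellow discs at (283,177) and (226,203) and the pink disc at (333,175). The shaker (232,238) and jar (410,283) stand on either side. The side view agrees: round (304,255), square (297,236), left key (356,275). Next come close crops.

```bash
python3 - <<'E'
import cv2,numpy as np
t=cv2.imread("pics/top0.png")[190:310,215:375]; s=cv2.imread("pics/side0.png")[205:325,255:395]
cv2.imwrite("pics/t1.png",cv2.resize(t,None,fx=5,fy=5,interpolation=cv2.INTER_CUBIC))
cv2.imwrite("pics/s1.png",cv2.resize(s,None,fx=5,fy=5,interpolation=cv2.INTER_CUBIC))
E
```

```text
(no output)
```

View pics/t1.png

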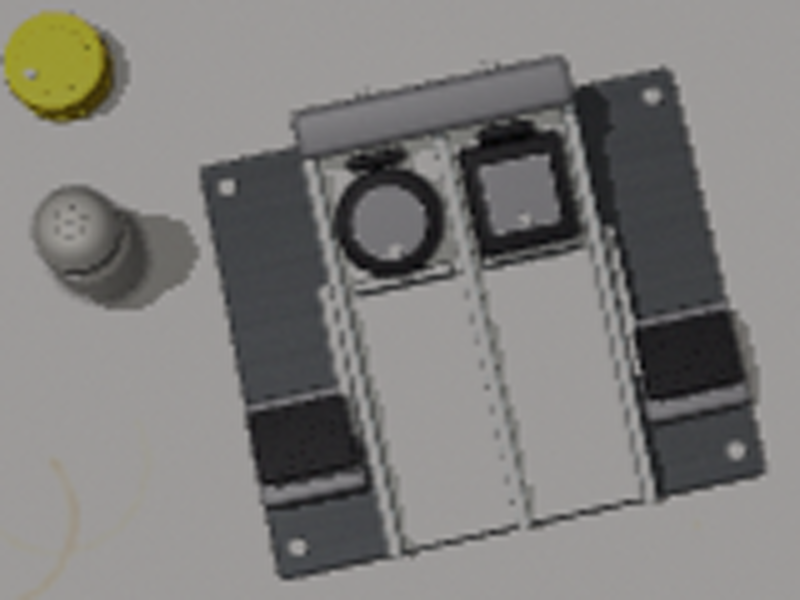

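View pics/s1.png

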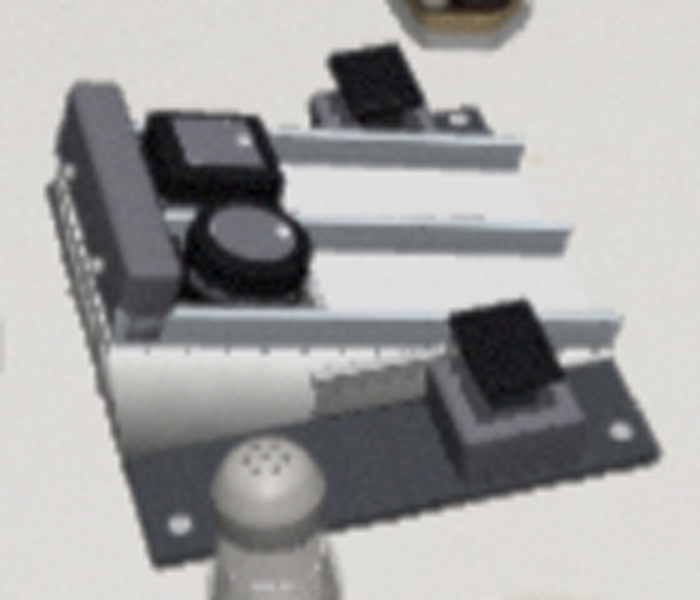

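The crops confirm it: the round pager is in the left lane at top px (293.0,234.4). The left key centre is at top px (276.2,278) and side px (356.6,274.8). Now I'll fit the dock pose and work out the tool target.

```bash
cat > h.py <<'E'
import numpy as np,cv2,json
from scipy.spatial.transform import Rotation as R
from scipy.optimize import least_squares
from rig import telemetry, camera_info
CI={n:camera_info(n) for n in("top","side")}
def proj(n,P):
    c=CI[n];M=c["camera_from_world"];K=np.array([[c["fx"],0,c["cx"]],[0,c["fy"],c["cy"]],[0,0,1]])
    return cv2.projectPoints(np.array(P,float).reshape(-1,1,3),cv2.Rodrigues(M[:3,:3])[0],M[:3,3],K,c["dist_coeffs"])[0][:,0]
S,C=np.sin(np.radians(15)),np.cos(np.radians(15))
def w(p,u,y,z): # dock-level coords (m) -> world
    return np.array([p[0]+u*np.cos(p[2])-y*np.sin(p[2]),p[1]+u*np.sin(p[2])+y*np.cos(p[2]),z])
def ch(p,a,b,c): return w(p,a*C-c*S,b,.047+a*S+c*C)
def tool(tilt,yaw,flip):
    y=np.array([np.sin(tilt)*np.cos(yaw),np.sin(tilt)*np.sin(yaw),-np.cos(tilt)])
    z=flip*np.array([-np.sin(yaw),np.cos(yaw),0]); return R.from_matrix(np.c_[np.cross(y,z),y,z])
def goto(pos,rot,s=None):
    s=s or telemetry.observe();q=R.from_quat(np.roll(s["tool_rot"],-1))
    return (np.round(q.inv().apply(pos-s["position"])*100,2),np.round((q.inv()*rot).as_rotvec(),3))
def load(): return np.array(json.load(open("p.json")))
E
python3 - <<'E'
from h import *
T=lambda x,y:(x/5+215,y/5+190); D=lambda x,y:(x/5+255,y/5+205)
f=lambda p:[ch(p,0,.0265,.026),ch(p,0,-.0265,.026),ch(p,-.135,.053,.014),ch(p,-.135,0,.014),ch(p,-.135,-.053,.014),w(p,p[3],.079,.05),w(p,p[3],-.079,.05)]
t=np.array([T(390,222),T(522,192),T(395,553),T(523,523),T(650,497),T(306,440),T(691,354)])
d=np.array([D(262,235),D(213,143),D(620,320),D(570,230),D(522,138),D(508,349),D(377,82)])
rt=lambda p:proj("top",f(p))-t; rs=lambda p:proj("side",f(p))-d
for nm,g in(("top",lambda p:rt(p).ravel()),("side",lambda p:rs(p).ravel()),("both",lambda p:np.r_[rt(p),rs(p)].ravel())):
    r=least_squares(g,[.5,.05,.2,-.08]);print(nm,r.x.round(4),np.abs(r.fun).max().round(2))
p=r.x; json.dump(list(p),open("p.json","w")); print(rt(p).round(1).tolist(),rs(p).round(1).tolist())
# shaker base on table from top px: head (69/5+215,..) at z~.085
o=least_squares(lambda v:(proj("top",[[v[0],v[1],.085]])[0]-T(69,220)),[.5,.1]).x
dd=o-p[:2];print("shaker",o.round(3),"dock u,y",(dd@[np.cos(p[2]),np.sin(p[2])]).round(3),(dd@[-np.sin(p[2]),np.cos(p[2])]).round(3))
t_=np.radians(17)
for fl in(1,-1):
    rot=tool(t_,p[2],fl)
    tip=w(p,p[3]+.006+.011*np.cos(t_),.0265+.02625,.05+.011*np.sin(t_))
    pos=tip-rot.as_matrix()[:,1]*.06
    print(fl,"tip",tip.round(4),"pre",pos.round(4),*goto(pos,rot))
E
```

```text
top [ 0.5557  0.2087  0.2109 -0.083 ] 0.95
side [ 0.5552  0.218   0.2193 -0.0811] 2.08
both [ 0.5553  0.2118  0.2139 -0.0821] 3.17
[[-1.6, -0.7], [-1.8, -0.4], [-0.9, 0.5], [-1.0, 0.9], [-0.9, 0.4], [-2.1, -0.3], [-1.8, -0.1]] [[-2.3, -1.5], [0.5, -1.3], [0.3, -2.3], [0.2, -2.6], [0.5, -0.8], [-0.1, -3.2], [0.1, -2.8]]
shaker [0.54  0.357] dock u,y 0.016 0.145
1 tip [0.4801 0.2495 0.0532] pre [0.4629 0.2457 0.1106] [ 32.6   12.   -21.38] [ 0.094 -0.621 -0.288]
-1 tip [0.4801 0.2495 0.0532] pre [0.4629 0.2457 0.1106] [ 32.6   12.   -21.38] [0.373 2.492 0.123]
```

The views agree within about 5 mm across, and the top view is the better one for y. The finger margins are over 12 mm, so I'm moving.

Call:
arm_command([
  {"twist": [0.01, -0.062, -0.029], "travel": [3.3, 0.8, -2.1], "claw": 3.8},
  {"twist": [0.02, -0.124, -0.058], "travel": [6.5, 1.6, -4.3], "claw": 3.8},
  {"twist": [0.03, -0.186, -0.086], "travel": [9.8, 2.4, -6.4], "claw": 3.8},
  {"twist": [0.04, -0.248, -0.115], "travel": [13, 3.2, -8.6], "claw": 3.8},
  {"twist": [0.05, -0.31, -0.144], "travel": [16.3, 4, -10.7], "claw": 3.8},
  {"twist": [0.06, -0.373, -0.173], "travel": [19.6, 4.8, -12.8], "claw": 3.8},
  {"twist": [0.07, -0.435, -0.2], "travel": [22.8, 5.6, -15], "claw": 3.8},
  {"twist": [0.08, -0.5, -0.23], "travel": [26, 6.4, -17.1], "claw": 3.8},
])

```text
time: 0.77
position: [0.42, 0.3097, 0.1659]
tool_rot: [0.711, -0.691, -0.118, -0.051]
force: [1.3, 0.3, -0.7]
finger_gap: 0.0378
```

```bash
cat >> h.py <<'E'
def target(back,du=.006,dy=.02625,tilt=17):
    p=load();t=np.radians(tilt);rot=tool(t,p[2],1)
    tip=w(p,p[3]+du+.011*np.cos(t),.0265+dy,.05+.011*np.sin(t))
    return tip-rot.as_matrix()[:,1]*back,rot
E
python3 - <<'E'
from h import *
s=telemetry.observe();print(s["time"],s["position"],s["force"],s["finger_gap"])
print(*goto(*target(.09),s))
E
```

```text
0.7667 [0.41996145 0.30969311 0.1659015 ] [ 1.25330038  0.25474396 -0.65282607] 0.037804219111670256
[ 2.1   3.13 -6.93] [ 0.014 -0.118 -0.055]
```

Call:
arm_command([
  {"twist": [0.005, -0.04, -0.02], "travel": [0.7, 0.8, -2.3], "claw": 3.8},
  {"twist": [0.01, -0.08, -0.04], "travel": [1.4, 1.6, -4.6], "claw": 3.8},
  {"twist": [0.014, -0.118, -0.055], "travel": [2.1, 2.4, -6.93], "claw": 3.8},
  {"twist": [0.014, -0.118, -0.055], "travel": [2.1, 3.1, -6.93], "claw": 3.8},
  {"twist": [0.014, -0.118, -0.055], "travel": [2.1, 3.1, -6.93], "claw": 3.8},
  {"twist": [0.014, -0.118, -0.055], "travel": [2.1, 3.1, -6.93], "claw": 3.8},
  {"twist": [0.014, -0.118, -0.055], "travel": [2.1, 3.1, -6.93], "claw": 3.8},
  {"twist": [0.014, -0.118, -0.055], "travel": [2.1, 3.1, -6.93], "claw": 3.8},
])

```text
time: 1.43
position: [0.4542, 0.2449, 0.1401]
tool_rot: [0.707, -0.684, -0.179, -0.029]
force: [-0.1, 0.1, 0.6]
finger_gap: 0.0382
```

```bash
python3 - <<'E'
from h import *
from rig import grab_frame
s=telemetry.observe();print(s["time"],s["position"],s["force"],s["finger_gap"])
print(*goto(*target(.025),s))
a=cv2.resize(grab_frame("top")[190:310,215:375,::-1],None,fx=2.5,fy=2.5,interpolation=cv2.INTER_CUBIC)
b=cv2.resize(grab_frame("side")[175:295,255:415,::-1],None,fx=5,fy=5,interpolation=cv2.INTER_CUBIC)
cv2.imwrite("pics/b2.png",b); cv2.imwrite("pics/a2.png",a)
E
```

```text
1.4333 [0.45420987 0.24493752 0.14011528] [-0.11977781  0.14628685  0.61112828] 0.03817257329394628
[-0.03  6.58 -0.11] [-0.     0.001  0.   ]
```

View pics/b2.png

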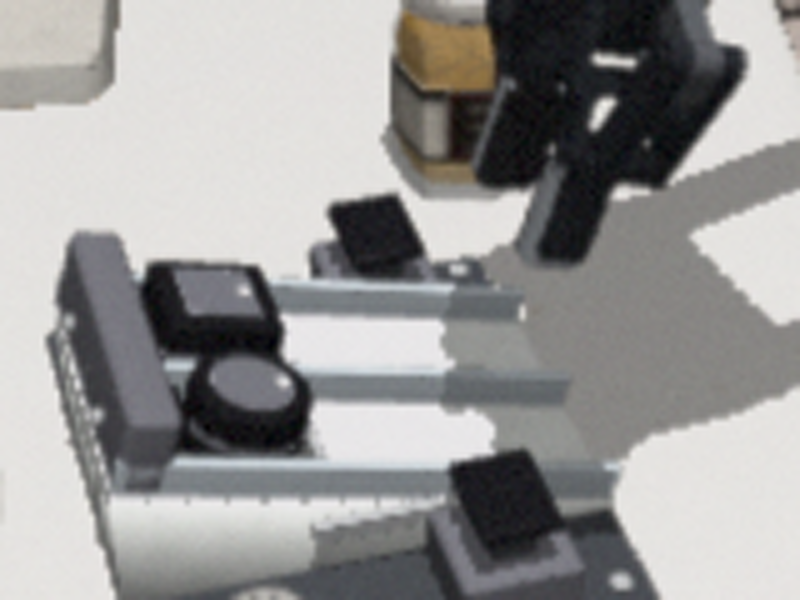

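Side crop: the near (key) fingertip is at crop (550,258) and the far (lane) one at (500,180). They are still 9 cm up, tilted up-slope as planned, with clear air below. Descending to 2.5 cm above the key.

Call:
arm_command([
  {"twist": [0, 0, 0], "travel": [0, 1.5, -0.1], "claw": 3.8},
  {"twist": [0, 0, 0], "travel": [0, 3, -0.1], "claw": 3.8},
  {"twist": [0, 0, 0], "travel": [0, 4.5, -0.1], "claw": 3.8},
  {"twist": [0, 0, 0], "travel": [0, 5.7, -0.1], "claw": 3.8},
  {"twist": [0, 0, 0], "travel": [0, 6.6, -0.1], "claw": 3.8},
  {"twist": [0, 0, 0], "travel": [0, 6.6, -0.1], "claw": 3.8},
  {"twist": [0, 0, 0], "travel": [0, 6.6, -0.1], "claw": 3.8},
  {"twist": [0, 0, 0], "travel": [0, 6.6, -0.1], "claw": 3.8},
])

```text
time: 2.2
position: [0.4736, 0.2484, 0.0777]
tool_rot: [0.707, -0.684, -0.18, -0.029]
force: [0.1, 0.2, -0.5]
finger_gap: 0.0378
```

```bash
python3 - <<'E'
from h import *
from rig import grab_frame
s=telemetry.observe();print(s["time"],s["position"],s["force"],s["finger_gap"])
print(*goto(*target(0.),s))
q=R.from_quat(np.roll(s["tool_rot"],-1)).as_matrix()
tips=[s["position"]+q[:,2]*k*.02625 for k in(1,-1)]; p=load()
pts=tips+[w(p,p[3],.079,.05)]
o=lambda n,x,y:((proj(n,pts)-[x,y])*5).round().tolist()
print("top",o("top",215,190),"side",o("side",255,175))
a=cv2.resize(grab_frame("top")[190:310,215:375,::-1],None,fx=2.5,fy=2.5,interpolation=cv2.INTER_CUBIC)
b=cv2.resize(grab_frame("side")[205:325,255:415,::-1],None,fx=2.5,fy=2.5,interpolation=cv2.INTER_CUBIC)
cv2.imwrite("pics/c3.png",cv2.resize(np.hstack([a,b]),None,fx=1,fy=1))
E
```

```text
2.2 [0.4736183  0.24835482 0.07769932] [ 0.12566903  0.21767423 -0.45583613] 0.03777356114555154
[-0.09  2.53 -0.03] [-0.001  0.002  0.001]
top [[281.0, 407.0], [414.0, 377.0], [295.0, 439.0]] side [[482.0, 427.0], [434.0, 331.0], [508.0, 483.0]]
```

View pics/c3.png

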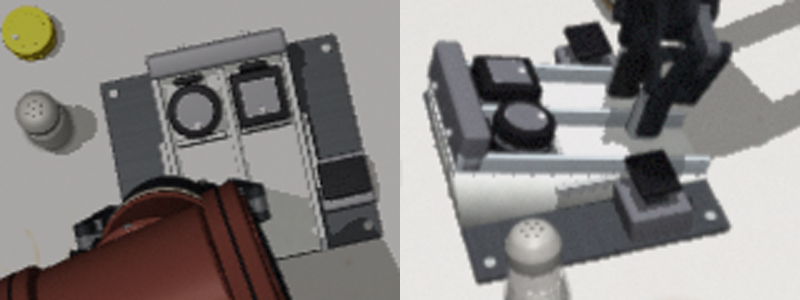

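```bash
python3 - <<'E'
from h import *
from rig import grab_frame
im=grab_frame("side")[205:305,305:405,::-1]
cv2.imwrite("pics/d4.png",cv2.resize(im,None,fx=6,fy=6,interpolation=cv2.INTER_CUBIC))
s=telemetry.observe();q=R.from_quat(np.roll(s["tool_rot"],-1)).as_matrix();p=load()
P=lambda x,y,z:s["position"]+q@np.array([x,y,z])
pts=[P(x,-.0012,sz*(.019+th)) for sz in(1,-1) for th in(0,.0145) for x in(-.011,.011)]
print(((proj("side",pts)-[305,205]+.5)*6-.5).round())
E
```

```text
[[309. 316.]
 [236. 312.]
 [326. 349.]
 [253. 346.]
 [266. 233.]
 [196. 229.]
 [251. 203.]
 [182. 198.]]
```

View pics/d4.png

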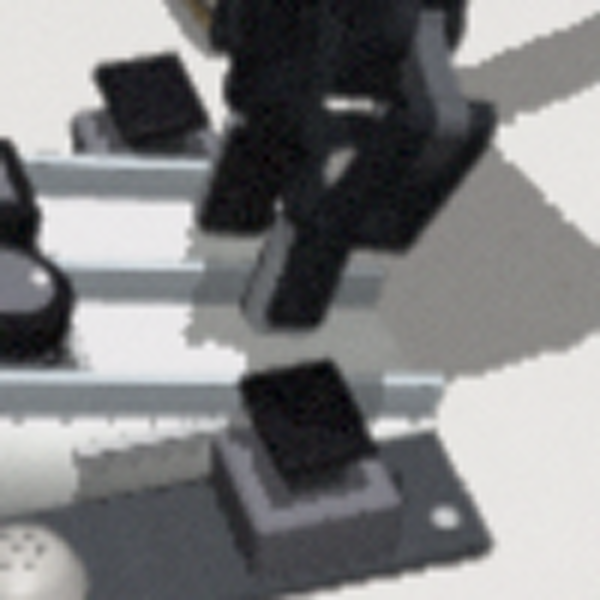

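```bash
python3 - <<'E'
from h import *
T=lambda x,y:np.array([x/5+215-.4,y/5+190-.4]); D=lambda x,y:np.array([x/5+255-.4,y/5+205-.4])
t=[T(390,222),T(522,192),T(395,553),T(523,523),T(650,497),T(306,440),T(691,354),T(227,187),T(297,547),T(737,450)]
d=[D(262,235),D(213,143),D(620,320),D(570,230),D(522,138),D(508,349),D(377,82),D(179,525),D(621,432),D(459,118)]
for n,a,b in zip("round sq wl wm wr kl kr hole1 hole2 hole3".split(),t,d):
    r=least_squares(lambda v:np.r_[proj("top",v)[0]-a,proj("side",v)[0]-b],[.5,.2,.05])
    print(n,r.x.round(4),np.abs(r.fun).max().round(2))
s=telemetry.observe();print(s["position"])
for n in CI:
  M=CI[n]["camera_from_world"];print(n,-M[:3,:3].T@M[:3,3])
E
```

```text
round [0.5413 0.2344 0.0683] 0.95
sq [0.5557 0.1817 0.0679] 0.23
wl [0.4145 0.2347 0.0207] 0.35
wm [0.4261 0.1826 0.0199] 0.58
wr [0.4373 0.1305 0.0238] 0.05
kl [0.4588 0.2693 0.0416] 0.27
kr [0.4931 0.114  0.0421] 0.23
hole1 [0.572  0.3091 0.0056] 0.23
hole2 [0.4187 0.2763 0.0061] 0.1
hole3 [0.4581 0.0933 0.0066] 0.02
[0.47377898 0.24827443 0.07793457]
top [0.37294854 0.1666496  0.91361433]
side [0.53764391 0.85354106 0.58675042]
```

The side view confirms the TCP calibration: the finger's inner edge was predicted at (236,312) and seen at (240,314). The key plate is centred at crop (311,416), and the dock's y is uncertain by about ±4 mm. I'll centre the fingers by moving +3 mm outward with a slightly wider claw, then approach to touch.

Call:
arm_command([
  {"twist": [0, 0, 0], "travel": [0, 0, 0.3], "claw": 4.4},
  {"twist": [0, 0, 0], "travel": [0, 0.4, 0.3], "claw": 4.4},
  {"twist": [0, 0, 0], "travel": [0, 0.8, 0.3], "claw": 4.4},
  {"twist": [0, 0, 0], "travel": [0, 1.2, 0.3], "claw": 4.4},
  {"twist": [0, 0, 0], "travel": [0, 1.6, 0.3], "claw": 4.4},
  {"twist": [0, 0, 0], "travel": [0, 2.0, 0.3], "claw": 4.4},
  {"twist": [0, 0, 0], "travel": [0, 2.0, 0.3], "claw": 4.4},
  {"twist": [0, 0, 0], "travel": [0, 2.0, 0.3], "claw": 4.4},
])

```text
time: 3.02
position: [0.4786, 0.2523, 0.0582]
tool_rot: [0.706, -0.684, -0.179, -0.029]
force: [0.7, 0.2, -0.1]
finger_gap: 0.0444
```

```bash
python3 - <<'E'
from h import *
from rig import grab_frame
s=telemetry.observe();print(s["time"],s["position"],s["force"],s["finger_gap"]);print(*goto(*target(0.,dy=.029),s))
im=grab_frame("side")[205:305,275:405,::-1]
cv2.imwrite("pics/e5.png",cv2.resize(im,None,fx=6,fy=6,interpolation=cv2.INTER_CUBIC))
E
```

```text
3.0167 [0.47860719 0.25228641 0.05822181] [ 0.70967046  0.1619586  -0.06357427] 0.04441017969729069
[-0.07  0.5  -0.03] [-0.     0.002  0.001]
```

View pics/e5.png

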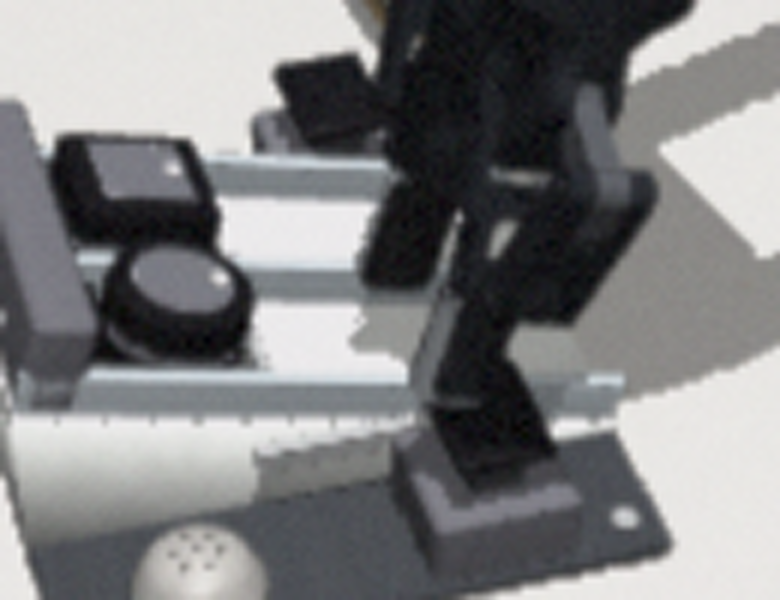

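The key fingertip bottom is at crop (412–490, 388–405), right over the inner half of the key plate. The lane fingertip at (365–415, 288) is over the middle of the left lane. I'll shift 2 mm outward and touch.

Call:
arm_command([
  {"twist": [0, 0, 0], "travel": [0, 0.1, 0.2], "claw": 4.4},
  {"twist": [0, 0, 0], "travel": [0, 0.2, 0.2], "claw": 4.4},
  {"twist": [0, 0, 0], "travel": [0, 0.3, 0.2], "claw": 4.4},
  {"twist": [0, 0, 0], "travel": [0, 0.4, 0.2], "claw": 4.4},
  {"twist": [0, 0, 0], "travel": [0, 0.5, 0.2], "claw": 4.4},
  {"twist": [0, 0, 0], "travel": [0, 0.6, 0.2], "claw": 4.4},
  {"twist": [0, 0, 0], "travel": [0, 0.6, 0.2], "claw": 4.4},
  {"twist": [0, 0, 0], "travel": [0, 0.6, 0.2], "claw": 4.4},
])

```text
time: 3.73
position: [0.48, 0.2547, 0.0527]
tool_rot: [0.707, -0.684, -0.18, -0.029]
force: [-0.6, -0.5, 0.7]
finger_gap: 0.0436
```

```bash
python3 - <<'E'
from h import *
s=telemetry.observe();print(s["time"],s["position"],s["force"],s["ft_torque"],s["finger_gap"]);print(*goto(*target(0.,dy=.031),s))
E
```

```text
3.7333 [0.48002983 0.25466167 0.05269605] [-0.60722454 -0.54420188  0.65569148] [-0.00421195  0.14529565  0.04082139] 0.043556120556444096
[-0.09 -0.08 -0.03] [-0.     0.002  0.001]
```

Call:
arm_command([
  {"twist": [0, 0, 0], "travel": [-0.02, 0.1, 0], "claw": 4.4},
  {"twist": [0, 0, 0], "travel": [-0.04, 0.15, 0], "claw": 4.4},
  {"twist": [0, 0, 0], "travel": [-0.06, 0.2, 0], "claw": 4.4},
  {"twist": [0, 0, 0], "travel": [-0.08, 0.25, 0], "claw": 4.4},
  {"twist": [0, 0, 0], "travel": [-0.08, 0.3, 0], "claw": 4.4},
  {"twist": [0, 0, 0], "travel": [-0.08, 0.3, 0], "claw": 4.4},
  {"twist": [0, 0, 0], "travel": [-0.08, 0.3, 0], "claw": 4.4},
  {"twist": [0, 0, 0], "travel": [-0.08, 0.3, 0], "claw": 4.4},
])

```text
time: 4.4
position: [0.4801, 0.2547, 0.0497]
tool_rot: [0.707, -0.684, -0.179, -0.029]
force: [-0.8, -0.3, -0.5]
finger_gap: 0.0439
```

```bash
python3 - <<'E'
from h import *
s=telemetry.observe();print(s["time"],s["position"],s["force"],s["ft_torque"],s["finger_gap"]);print(*goto(*target(0.,dy=.031),s))
E
```

```text
4.4 [0.48013499 0.25469389 0.0496541 ] [-0.83738692 -0.27620691 -0.52724217] [ 0.01641387  0.22563929 -0.02008948] 0.043904738574310626
[-0.01 -0.38 -0.03] [-0.     0.001  0.001]
```

Call:
arm_command([
  {"twist": [0, 0, 0], "travel": [-0.02, 0.1, 0], "claw": 4.4},
  {"twist": [0, 0, 0], "travel": [-0.04, 0.15, 0], "claw": 4.4},
  {"twist": [0, 0, 0], "travel": [-0.06, 0.2, 0], "claw": 4.4},
  {"twist": [0, 0, 0], "travel": [-0.08, 0.25, 0], "claw": 4.4},
  {"twist": [0, 0, 0], "travel": [-0.08, 0.3, 0], "claw": 4.4},
  {"twist": [0, 0, 0], "travel": [-0.08, 0.3, 0], "claw": 4.4},
  {"twist": [0, 0, 0], "travel": [-0.08, 0.3, 0], "claw": 4.4},
  {"twist": [0, 0, 0], "travel": [-0.08, 0.3, 0], "claw": 4.4},
])

```text
time: 5.07
position: [0.4802, 0.2547, 0.0465]
tool_rot: [0.707, -0.684, -0.18, -0.029]
force: [0.2, 0.0, 1.9]
finger_gap: 0.0441
```

```bash
python3 - <<'E'
from h import *
from rig import grab_frame
f=[]
for i in range(5):
    im=grab_frame("side"); s=telemetry.observe(); f.append(s["force"])
print(s["time"],s["position"],np.mean(f,0),np.std(f,0),s["ft_torque"],s["finger_gap"])
cv2.imwrite("pics/f6.png",cv2.resize(im[205:305,275:405,::-1],None,fx=6,fy=6,interpolation=cv2.INTER_CUBIC))
E
```

```text
5.3167 [0.48025436 0.2547121  0.04653675] [-0.76632819 -0.01056678  1.31804515] [0.2060191  0.3289714  0.21427013] [-0.01412715  0.17330097  0.04458695] 0.04355544310165532
```

View pics/f6.png

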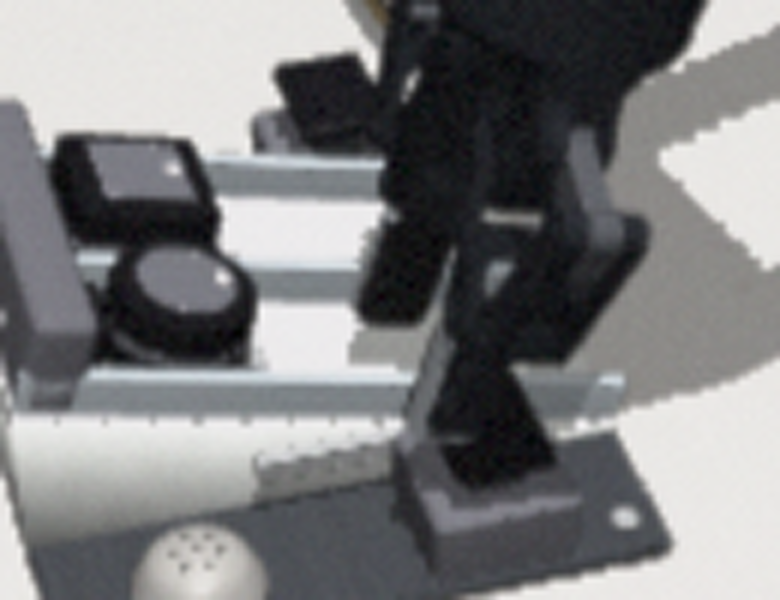

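The key finger is on the key, with about 1.5–2 N and the key slightly lowered; its corner moved to about (482,492). The lane fingertip at (360–415,320) stands mid-lane, down-slope of the pager at (187,285). Pressing straight down.

Call:
arm_command([
  {"twist": [0, 0, 0], "travel": [-0.06, 0.2, 0], "claw": 4.4},
  {"twist": [0, 0, 0], "travel": [-0.12, 0.4, 0], "claw": 4.4},
  {"twist": [0, 0, 0], "travel": [-0.18, 0.6, 0], "claw": 4.4},
  {"twist": [0, 0, 0], "travel": [-0.24, 0.8, 0], "claw": 4.4},
  {"twist": [0, 0, 0], "travel": [-0.3, 1.0, 0], "claw": 4.4},
  {"twist": [0, 0, 0], "travel": [-0.3, 1.0, 0], "claw": 4.4},
  {"twist": [0, 0, 0], "travel": [-0.3, 1.0, 0], "claw": 4.4},
  {"twist": [0, 0, 0], "travel": [-0.3, 1.0, 0], "claw": 4.4},
])

```text
time: 5.98
position: [0.4807, 0.2551, 0.0371]
tool_rot: [0.707, -0.684, -0.18, -0.029]
force: [-8.7, -3.7, 14.4]
finger_gap: 0.0442
```

```bash
python3 - <<'E'
from h import *
from rig import grab_frame
f=[]
for i in range(3):
    im=grab_frame("side"); s=telemetry.observe(); f.append(s["force"])
print(s["time"],s["position"],np.mean(f,0),s["ft_torque"],s["finger_gap"])
cv2.imwrite("pics/g7.png",cv2.resize(im[205:305,275:405,::-1],None,fx=6,fy=6,interpolation=cv2.INTER_CUBIC))
E
```

```text
6.1333 [0.48073871 0.25506651 0.03715579] [-7.64751016 -2.37924427 14.03802287] [0.06432269 0.84294298 0.13686935] 0.04389498195680464
```

View pics/g7.png

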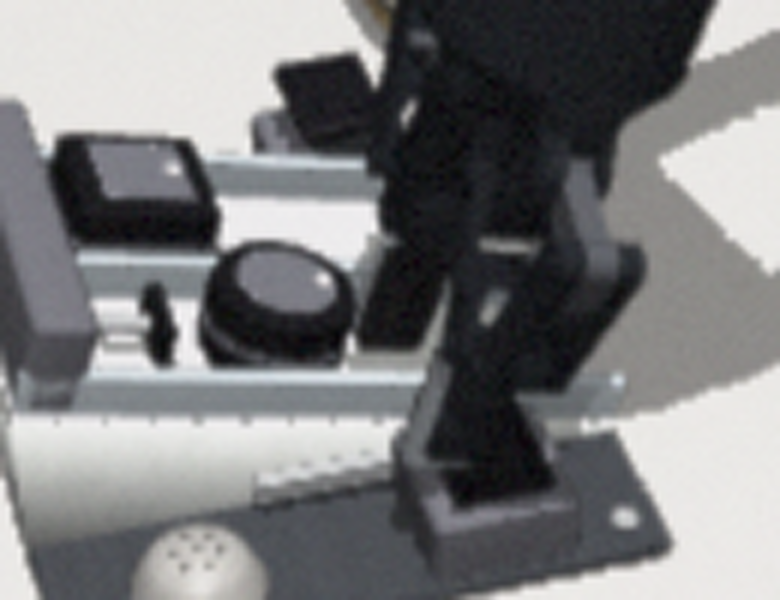

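The pager popped out and now rests at crop (278,300) against the lane finger. The plunger is fully out at (158,325), and the key is bottomed at 14 N. I'll check it stays still for a second using camera time, which keeps the same target and push.

```bash
python3 - <<'E'
from h import *
from rig import grab_frame
a=grab_frame("side").astype(int); f=[]
for i in range(20): b=grab_frame("side"); f.append(telemetry.observe()["force"])
s=telemetry.observe(); d=np.abs(b-a)
print(s["time"],s["position"],np.mean(f,0),"pager-area diff",d[240:275,300:345].mean(),d[240:275,300:345].max(),"ref",d[300:340,420:480].mean())
cv2.imwrite("pics/h8.png",cv2.resize(b[205:305,275:405,::-1],None,fx=6,fy=6,interpolation=cv2.INTER_CUBIC))
E
```

```text
7.1833 [0.4806838  0.25503464 0.03711085] [-7.50378217 -2.3427171  14.42178709] pager-area diff 2.395132275132275 28 ref 1.3598611111111112
```

View pics/h8.png

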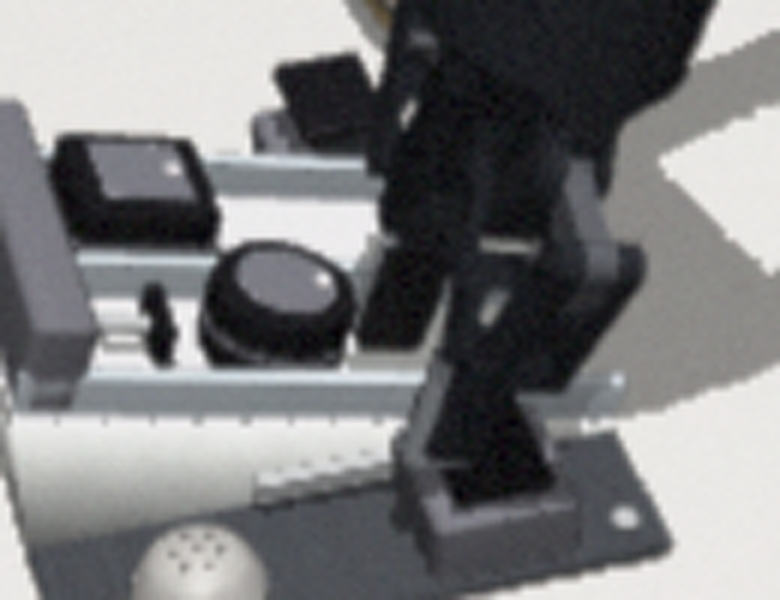

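The frame is unchanged after 1.05 s: pager at (278,300) held by the finger, square pager and shaker in place. Handing in.

```bash
python3 -c "
from rig import arm
print(arm.close_job())"
```

```text
the job is handed in; nothing more can be done
None
```

I pushed the left key right down with one finger. The other finger, already standing in the left lane, stopped the round pager on the chute. I handed the job in at about 7.2 s with that finger still holding the pager and the key still pressed.

**Last checks:**
- **Key:** it was bottomed with a steady push of about 14 N, well above the 4 to 6 N its spring takes there.
- **Pager:** the plunger was fully out. The pager had not visibly moved over a 1.05 s wait; the picture difference in its area was 2.4 grey levels, against 1.4 in a plain area.
- **Everything else:** the square pager and shaker were where they started. The honey jar was only partly in the last pictures, and nothing came near it.

**What disagreed:**
- **Dock position:** the two cameras differed by up to 9 mm across the lanes, and measured heights came out 4 to 8 mm low. I relied on the finger margins and on feeling for the key instead.
- **Sideways force:** about 7.5 N showed along the lane while pressing, probably friction of the tilted fingertip on the key. Nothing moved because of it.
- **Contact point:** I could not see the exact spot where the finger touches the pager. The slick lane and the pager staying still show it was being held.

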